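Seat the bridge bar in a binocular half

ROBOT

A 6-joint arm with a two-finger parallel gripper is mounted at the origin on the work surface. World frame = base frame: x ahead of the robot, y to its left, z up, the work surface at z = 0. Lengths are in m, angles in degrees, forces in N, time in s.
With the tool pointing down it reaches from about 0.375 to 0.9 m from the base axis. Payload 3.1 kg.
Tool frame: the origin (TCP) lies at the very end of the fingers, on their centre line; the grasp point (between the pads) lies grip_point_offset behind it (grip_point_offset is the distance from the TCP to the grasp point, in m); z points along the fingers, y is the line along which they close (so a half turn about z gives the same grasp; the last joint's range is limited). The gripper opens to 87 mm and grips with 3 to 60 N. Pads are 19 mm wide; open, the fingers measure 117 mm over their backs; the gripper's body (75 mm by 190 mm) begins 51 mm behind the grasp point.
Start: joints at [-82.019, 30.224, 82.088, -0, 67.689, -10.227], TCP at [0.195, -0.594, 0.223] pointing down, gripper open.
Joint ranges: [-176.69, 176.69], [-43.24, 126.21], [12.49, 139.97], [-82, 262], [0, 151.66], [-163.58, 163.58]. Speed limits (degrees/s): [159.86, 159.86, 180, 180, 180, 180].

INTERFACE

Orientations are given as a 3x3 rotation matrix whose columns are the frame's x, y, z axes.
In Python, from rig import * gives the robot as it stands.
- The arm moves only by the tool move_arm, never from a script. Its argument "increments" is a list of rows, each a list of 3 entries, a list of its own where there are three numbers: the shift along the tool's x, y, z in units of 30 mm (1.0 is 30 mm), then the turn, a rotation vector about the tool's x, y, z in units of 120 degrees (1.0 is 120 degrees), then the closure, from 0 (fully open) to 1 (shut). A call has 1 to 20 rows; each row shifts and turns the commanded pose from where the row before left it, along the tool's axes as they then stand; what a row does not reach is not made up. A row lasts 1/12 s, in which the tool goes at most 41.7 mm and 7.16 degrees, less where a joint would pass 70% of its speed; a pose out of reach is approached as far as the arm can. A call with a number of a shift or a turn outside -1 to 1 is refused whole. A call with a gripper value outside its range is refused whole. The fingers move at their own pace and stop on an object; the grip force is fixed at half the most. Time passes only in rows, so rows that do not move let the fingers close. It gives the time, the measured TCP pose, the force, the opening and the grip force at its end, in the units of the state.
- read_state(): the state, without advancing time (a new reading comes with each control period).
- capture(name): name is "side" or "top"; returns a dict with "img" (384x512x3 uint8, red, green, blue), "mtx" (3x3 intrinsics, pixels), "eye" and "rotation" of the camera in the world. Camera axes: x right, y down, z forward; pixel columns grow to the right and rows downward; lengths in m; the calibration is good to about 2 mm. A picture is of the moment at which its call begins. There is no depth.
- hand_in(): hands the job in; it is judged then, once.
Trained networks look in a picture, given as the dict that the camera call returned (one of the last four; its "shot" number tells which), for a name from the list of things; names that differ only in an ending like _2 or _b are one class to them, and where a whole thing is asked for, a point or a joint stands for the part that bears it (a point fixed in the world has none). Each returns a list of dicts, best first, with "confidence" (0 to 1); they miss things now and then, are a little off and sometimes report something else, mostly with a low value. They report only what shows in the picture. A call takes as long as a camera call. They do not tell look-alikes from the thing itself.
- search_frame(picture, label): "extent" ([left, top, right, bottom] as shares, 0 to 1, of the picture: columns of its width, rows of its height, round what is visible of it).
- pinpoint(picture, label): "xy" ([column, row] as shares, 0 to 1, of the picture: columns of its width, rows of its height: a listed point, or the origin of a listed thing).
The state is a dict: "time_s": time; "joint_positions": joint angles; "qvel": joint speeds; "tau": joint torques, N m; "position": TCP position; "tcp_rot": TCP orientation; "force": force on the tool from outside, world axes, zero at the start; "moment": the same for the moment, N m; "opening": opening from 0.0 (shut) to 1.0 (fully open); "grasp_force": force on a finger pad.
Only numpy, scipy, OpenCV 4.12 (cv2) and the standard library are available. Lean on these libraries where they do the work, as an engineer would, in place of code of your own. Each camera call takes 0.05 s, during which the arm holds its last target. There are 200 camera calls.

TASK

Take the steel bridge bar, which has an upright lug to grip it by, and slide it round nose first along the guide trough into the blind slot of the binocular half until it is fully home against the hidden rubber-faced stop, which sits at a different depth on every instrument. You will feel a light sliding drag first; press until the resistance is about 8 N above that drag, hold it there for a moment, and never push the stop with more than 11 N. Then let go, leaving the bar seated against the stop, and do not disturb the loose spacers, ring and filter disc.

Things in the scene. Friction and masses are not known exactly. Their poses are not given: they have to be found in the camera images.
- half: Black polymer binocular half on an aluminium cradle plate, fixed. Origin on the bench under the slot mouth; +x runs level into the slot, z up. Plate: 16 mm thick, 76 mm wide (y), x = -100 to 200 mm; its top is the floor of trough and slot. The slot block is 40 mm wide, x = 0 to 94 mm, top 36 mm above the bench. The barrel lies crosswise at x = 96 to 160 mm, 86 mm high, y = -80 to 85 mm.
- trough (a point): Middle of the open guide trough's floor, 16 mm above the bench. The trough runs from 100 mm before the slot mouth up to the mouth, between two rails (inner gap 19 mm, 8 mm high, 7 mm thick); open above and at its -x end. Axes as half.
- leaf_spot (a point): Where a sprung steel roller-pin in the slot roof presses on the bar from above with about 6 N, 11 mm behind the mouth. As the nose goes under it the push rises to 10 N or so; afterwards the greased bar slides with a drag of some 3 to 12 N (more, the more it is also pressed down or sideways), which also keeps it in place once released. Axes as half.
- slot_mouth (a point): Centre of the slot mouth, 21 mm above the bench (where the middle of the bar's height passes). The slot is 16 mm wide, 12 mm high, roofed, its floor level with the trough floor. Axes as half.
- stop_unit: Depth-stop unit in the binocular half (round steel cap, 14 mm, on the slot block). The pose given is that of half and tells nothing of the depth: the rubber-faced stop is hidden in the slot, 22 to 62 mm behind the mouth, and must be felt. It yields 1 mm per 5 N, and resists more when pushed fast: go 10 mm/s or slower near it.
- bar: Steel bridge bar, loose on the bench, 0.18 to 0.29 kg: a flat bar 130 mm long (x), 14 mm wide (y), 10 mm high, with a half-round nose (7 mm radius) at its +x end and an upright lug on its -x end. Origin at the middle of its underside, x towards the nose, z up.
- bar_lug (a point): Centre of the bar's lug, 30 mm above the bar's underside, 55 mm behind its middle. The lug is 20 mm long (x), 14 mm wide (y) and reaches from 10 to 50 mm above the bar's underside. Axes as bar.
- bar_nose (a point): Foremost point of the bar's nose, 5 mm above its underside, 120 mm ahead of the lug's centre. Axes as bar.
- spacer_a: Steel lens spacer ring, 48 mm across, 10 mm high, loose on the bench; bystander. Origin under its centre.
- spacer_b: Steel lens spacer ring, 40 mm across, 14 mm high, loose on the bench; bystander. Origin under its centre.
- diopter_ring: Brass diopter scale ring, 44 mm across, 8 mm high, loose on the bench; bystander. Origin under its centre.
- filter_disc: Smoked glass filter disc, 50 mm across, 4 mm thick, loose on the bench; bystander. Origin under its centre.
Mind the look-alikes: they are no part of the job. Of the things shaped like the bar, the steel one is meant.

How it is judged (in metres and radians):
On the way, in this order (a step that is already met when the one before it is completed fails the run):
1. the bar's nose is in the slot, at least 8 mm behind the mouth (x of bar_nose in the frame of half above 0.008 m and angle between the x axis of bar and the x axis of half, either way round below 0.12 rad and distance between bar_nose and slot_mouth below 0.07 m), for 0.1 s.
2. the bar presses the hidden stop with more than 3 N for 0.3 s (contact force between bar and stop_unit above 3 N), for 0.3 s.
At the end, for the whole second after the job is handed in: The bar has been pressed on the hidden stop with 3 to 11 N, and now lies released and at rest in the slot, nose first (at least 18 mm in), in line within 0.06 rad and level within 0.08 rad, still bearing on the stop (more than 0.4 N); no loose bystander moved more than 15 mm (contact force between bar and stop_unit above 0.4 N and x of bar_nose in the frame of half above 0.018 m and angle between the x axis of bar and the x axis of half, either way round below 0.06 rad and angle between bar's own z axis and vertical below 0.08 rad and linear speed of bar below 0.01 m/s); the robot touches nothing.
It fails at once if the hidden stop is pushed with more than 11 N (contact force between bar and stop_unit above 11 N).
It fails at once if the spacer_a is moved by more than 15 mm (distance of spacer_a from where it was at the start of the episode above 0.015 m).
It fails at once if the spacer_b is moved by more than 15 mm (distance of spacer_b from where it was at the start of the episode above 0.015 m).
It fails at once if the diopter_ring is moved by more than 15 mm (distance of diopter_ring from where it was at the start of the episode above 0.015 m).
It fails at once if the filter_disc is moved by more than 15 mm (distance of filter_disc from where it was at the start of the episode above 0.015 m).
It also fails if it takes over 67 s, if anything falls off the work surface, if the arm or the gripper's body presses on something with over 40 N, if the wrist force passes 120 N, or if a joint passes its speed limit or range.

## Working session

There is one attempt and no reset: what is moved stays moved. The work goes in short steps, Python scripts to look and compute and a tool call to move; the robot and the scene stay as the last step left them, time stands still between calls to the robot, and variables do not carry over. Pictures are saved under pics/ and viewed, at most 10 in all, crops included, and the job is handed in when it is done.

Besides the shell and the picture viewer there is one more tool, called after "Call:" as name([rows], argument=value, ...), one row to a line, values as JSON. move_arm: Moves the arm, as the interface text tells. Its arguments: {"type":"object","properties":{"increments":{"type":"array"}},"required":["increments"]}

```bash
ls; mkdir -p pics; cat > h.py <<'E'
from rig import *
import numpy as np, cv2
def ray(p,xy):
    d=np.array(p['rotation'])@np.linalg.inv(p['mtx'])@np.array([xy[0]*512,xy[1]*384,1]); return np.array(p['eye']),d
def atz(p,xy,z):
    e,d=ray(p,xy); return e+d*(z-e[2])/d[2]
def proj(p,X):
    c=np.array(p['rotation']).T@(np.array(X)-p['eye']); u=np.array(p['mtx'])@c; return u[:2]/u[2]
E
python3 - <<'E'
from h import *
np.set_printoptions(precision=4,suppress=True)
im=[]
for n in('top','side'):
    p=capture(n); im.append(p['img']); print(n,p['eye'],p['mtx'][0][0])
    for l,z in(('half',0),('trough',.016),('slot_mouth',.021),('leaf_spot',.026),('bar',0),('bar_lug',.03),('bar_nose',.005),('spacer_a',0),('diopter_ring',0),('filter_disc',0)):
        for r in pinpoint(p,l)[:4]: print(l,np.array(r['xy'])*[512,384],round(r['confidence'],2),atz(p,r['xy'],z))
    cv2.imwrite(f'pics/{n}.png',cv2.resize(p['img'][...,::-1],(800,600),interpolation=3))
s=read_state();print(s['force'],s['tcp_rot'],s['opening']); 
import rig;print([k for k in dir(rig) if 'off' in k], s.keys())
E
```

```text
pics
top [ 0.3526 -0.0205  0.9435] 390.4254509779601
half [212.48   164.0064] 0.62 [0.6066 0.0982 0.    ]
trough [206.8992 182.016 ] 0.58 [0.5568 0.1082 0.016 ]
slot_mouth [214.4256 162.5856] 0.71 [0.6045 0.0909 0.021 ]
slot_mouth [215.6032 165.504 ] 0.58 [0.5972 0.0878 0.021 ]
leaf_spot [215.1936 162.3936] 0.66 [0.6037 0.0885 0.026 ]
leaf_spot [214.8864 159.7056] 0.61 [0.6105 0.0894 0.026 ]
bar [407.7056 258.2016] 0.98 [ 0.3805 -0.3739  0.    ]
bar [293.5808 209.088 ] 0.8 [ 0.4951 -0.1037  0.    ]
bar [354.5088 223.104 ] 0.78 [ 0.4626 -0.2509  0.    ]
bar_lug [346.624  241.6896] 0.87 [ 0.4156 -0.2236  0.03  ]
bar_lug [421.12   281.8944] 0.76 [ 0.3269 -0.3897  0.03  ]
bar_lug [124.7232 233.5872] 0.66 [0.4282 0.2935 0.03  ]
bar_lug [278.016  221.9904] 0.57 [ 0.4596 -0.0644  0.03  ]
bar_nose [402.688 232.704] 0.59 [ 0.4403 -0.364   0.005 ]
bar_nose [365.4144 196.9152] 0.57 [ 0.5264 -0.2787  0.005 ]
bar_nose [313.3952 189.312 ] 0.56 [ 0.5439 -0.1522  0.005 ]
spacer_a [153.4976 247.9872] 0.69 [0.3972 0.2321 0.    ]
spacer_a [121.2928 232.8192] 0.52 [0.4324 0.3122 0.    ]
diopter_ring [12
[... 828 characters left out ...]
16  0.005 ]
bar_nose [333.0048 191.808 ] 0.22 [ 0.4322 -0.2596  0.005 ]
spacer_a [226.816 283.392] 0.66 [0.3857 0.2393 0.    ]
spacer_a [197.2224 284.6976] 0.66 [0.4323 0.2929 0.    ]
spacer_a [214.1184 209.8944] 0.38 [0.6328 0.0774 0.    ]
diopter_ring [271.5136 165.0816] 0.64 [ 0.6958 -0.2452  0.    ]
diopter_ring [169.5232 262.6944] 0.63 [0.5401 0.2999 0.    ]
filter_disc [271.3088 166.5024] 0.67 [ 0.6893 -0.2373  0.    ]
[ 0.9523 -0.4262  0.2643] [[ 0.9499  0.3125 -0.    ]
 [ 0.3125 -0.9499  0.    ]
 [-0.     -0.     -1.    ]] 1.000778528830512
['grip_point_offset'] dict_keys(['time_s', 'joint_positions', 'qvel', 'tau', 'position', 'tcp_rot', 'force', 'moment', 'grasp_force', 'opening'])
```

View pics/top.png

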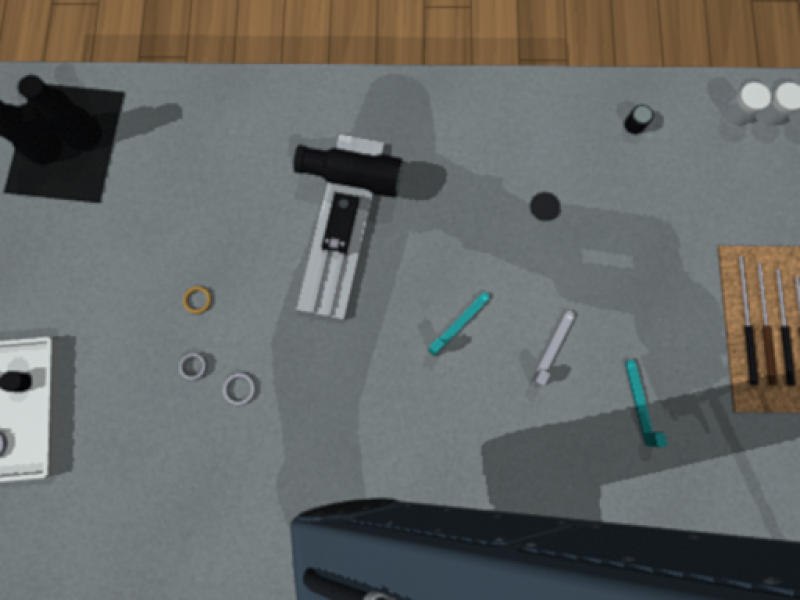

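View pics/side.png

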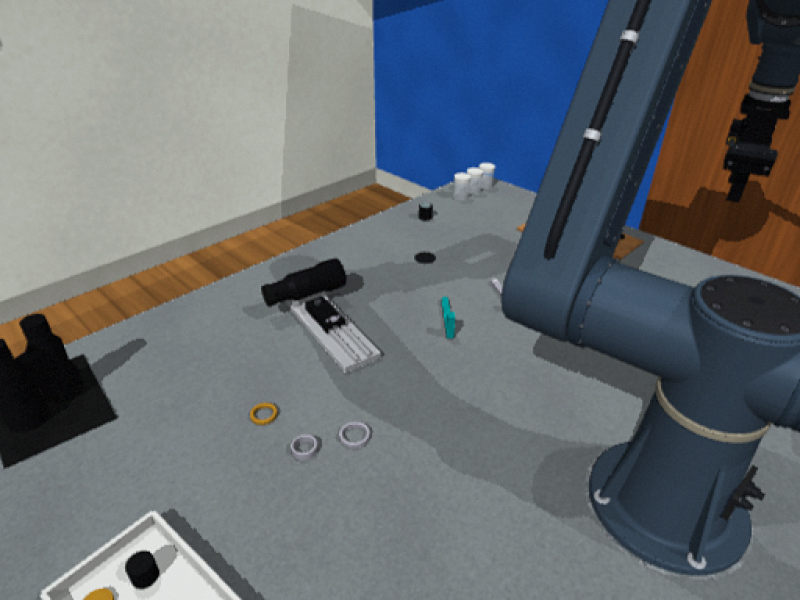

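The three bar-like things in the top picture (800 px) are teal at (460,323), grey at (556,347) and teal at (645,405). The grey one fits "steel". The half is at about (340,230), with its mouth near (335,245). I'll confirm with a crop and fit its outlines.

```bash
python3 - <<'E'
from h import *
p=capture('top'); im=p['img'][...,::-1]
a=cv2.resize(im[75:215,180:270],None,fx=4.2,fy=4.2,interpolation=cv2.INTER_CUBIC)
b=cv2.resize(im[185:260,330:385],None,fx=7.2,fy=7.2,interpolation=cv2.INTER_CUBIC)
h=max(a.shape[0],b.shape[0])
a,b=[cv2.copyMakeBorder(x,0,h-x.shape[0],0,0,0) for x in(a,b)]
o=np.hstack([a,b]);print(o.shape);cv2.imwrite('pics/crop1.png',o)
np.save('top.npy',p,allow_pickle=True)
hsv=cv2.cvtColor(im,cv2.COLOR_BGR2HSV)
print(im[223,354],im[205,362],im[215,340], im[190,205],im[195,195])
E
```

```text
(588, 774, 3)
[175 165 161] [176 165 162] [131 129 121] [116 113 108] [172 168 162]
```

View pics/crop1.png

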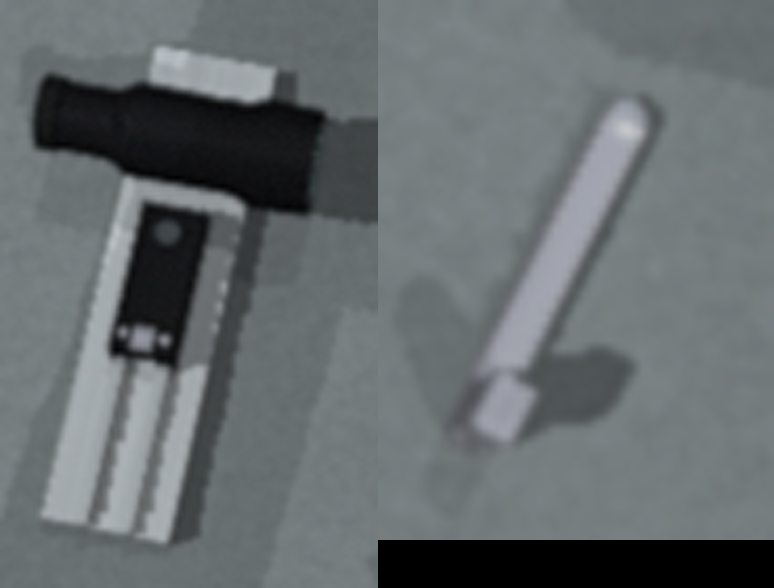

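The crop shows the grey steel bar (nose up at (630,97), lug top at (505,406)). It also shows the plate and block corners clearly. Now I fit poses to those corners.

```bash
python3 - <<'E'
from h import *
from scipy.optimize import least_squares
np.set_printoptions(precision=4,suppress=True)
p=np.load('top.npy',allow_pickle=True).item()
def fit(M,C,s,off,x0):
    C=(np.array(C,float)+.5)/s-.5+off
    def X(q): c,d=np.cos(q[2]),np.sin(q[2]); return [[q[0]+c*m[0]-d*m[1],q[1]+d*m[0]+c*m[1],m[2]] for m in M]
    f=lambda q:np.ravel([proj(p,x)-u for x,u in zip(X(q),C)])
    r=least_squares(f,x0,x_scale=[.01,.01,.1]);print(r.x,np.degrees(r.x[2]));print(r.fun.reshape(-1,2).T);return r.x
M=[[-.1,.038,.016],[-.1,-.038,.016],[.2,.038,.016],[.2,-.038,.016],[0,.02,.036],[0,-.02,.036],[.094,-.02,.036],[.094,.02,.036]]
C=[[40,520],[168,544],[155,45],[275,67],[110,353],[176,366],[208,213],[142,203]]
fit(M,C,4.2,[180,75],[.6,.09,-.2])
M=[[.065,0,.008],[-.045,.007,.05],[-.045,-.007,.05],[-.065,-.007,.05],[-.065,.007,.05]]
C=[[631-378,96],[490-378,372],[538-378,385],[518-378,440],[472-378,428]]
fit(M,C,7.2,[330,185],[.46,-.25,-.4])
print(rig.grip_point_offset if 0 else grip_point_offset, read_state()['time_s'])
E
```

```text
[ 0.6068  0.0928 -0.1856] -10.632260589983664
[[ 0.3414  0.6112 -0.048   0.39   -0.9361 -0.4563  0.1498 -0.0316]
 [ 0.0743  0.4553  0.2158  0.3382 -0.2218 -0.1861 -0.0236 -0.6475]]
[ 0.465  -0.2455 -0.4693] -26.888049859046028
[[-0.4521  1.1833  0.1103 -0.822  -0.0435]
 [ 0.1643 -0.6423  0.414   0.6483 -0.5704]]
0.0187 1.15
```

Call:
move_arm([
  [[0,0,0],[0,0,0.0537],0.3],
  [[0,0,0],[0,0,0.0537],0.3],
  [[0,0,0],[0,0,0.0537],0.3],
  [[0,0,0],[0,0,0.0537],0.3],
  [[0,0,0],[0,0,0.0537],0.3],
  [[0,0,0],[0,0,0.0537],0.3],
  [[0,0,0],[0,0,0.0537],0.3],
  [[0.06,-0.9,0.2],[0,0,0],0.3],
  [[0.06,-0.9,0.2],[0,0,0],0.3],
  [[0.06,-0.9,0.2],[0,0,0],0.3],
  [[0.06,-0.9,0.2],[0,0,0],0.3],
  [[0.06,-0.9,0.2],[0,0,0],0.3],
  [[0.06,-0.9,0.2],[0,0,0],0.3],
  [[0.06,-0.9,0.2],[0,0,0],0.3],
  [[0.06,-0.9,0.2],[0,0,0],0.3],
  [[0.06,-0.9,0.2],[0,0,0],0.3],
  [[0.06,-0.9,0.2],[0,0,0],0.3],
  [[0.06,-0.9,0.2],[0,0,0],0.3],
  [[0.06,-0.9,0.2],[0,0,0],0.3],
  [[0.06,-0.9,0.2],[0,0,0],0.3],
])

```text
time_s: 2.82
position: [0.3757, -0.2903, 0.1445]
tcp_rot: [[0.892, -0.453, 0.0], [-0.453, -0.892, -0.001], [0.001, 0.0, -1.0]]
force: [0.0, -0.5, 0.3]
opening: 0.702
grasp_force: 0.0
```

```bash
cat >> h.py <<'E'
def go(X):
    s=read_state();R=np.array(s['tcp_rot']);print('units',np.round(R.T@(np.array(X)-s['position'])/.03,3),'pos',np.round(s['position'],4),'yaw',round(np.degrees(np.arctan2(R[1,0],R[0,0])),2),s['time_s'],np.round(s['force'],2))
E
echo
```

Call:
move_arm([
  [[0,-0.9,0.2],[0,0,0],0.3],
  [[0,-0.9,0.2],[0,0,0],0.3],
  [[0,0,0.1],[0,0,0],0.3],
  [[0,0,0],[0,0,0],0.3],
  [[0,0,0],[0,0,0],0.3],
])

```text
time_s: 3.23
position: [0.3997, -0.2437, 0.1297]
tcp_rot: [[0.892, -0.452, 0.0], [-0.452, -0.892, -0.001], [0.001, 0.001, -1.0]]
force: [-1.3, -0.5, -0.5]
opening: 0.704
grasp_force: 0.0
```

```bash
python3 - <<'E'
from h import *
np.set_printoptions(precision=4,suppress=True)
go([.4159,-.2206,.10])
for n in('top','side'):
    p=capture(n)
    for l in('bar_lug','bar_nose','bar'):
        for r in pinpoint(p,l)[:4]: print(n,l,np.array(r['xy'])*[512,384],round(r['confidence'],2))
    print([proj(p,x) for x in([.4159,-.2206,.03],[.5230,-.2749,.005])])
im=capture('side')['img'][...,::-1];np.save('side.npy',im)
cv2.imwrite('pics/s2.png',cv2.resize(im[130:230,260:400],None,fx=5.5,fy=5.5,interpolation=3))
E
```

```text
units [ 0.132 -0.931  0.989] pos [ 0.3997 -0.2437  0.1297] yaw -26.86 3.2333 [-1.28 -0.48 -0.51]
[array([345.3135, 241.5464]), array([363.9211, 198.2626])]
side bar_lug [385.9968 183.2064] 0.63
side bar_lug [289.0752 205.5168] 0.52
side bar_nose [284.2112 194.8032] 0.57
side bar [196.608  286.3104] 0.61
side bar [285.9008 202.2912] 0.6
[array([330.9767, 192.3394]), array([313.893 , 179.2296])]
```

View pics/s2.png

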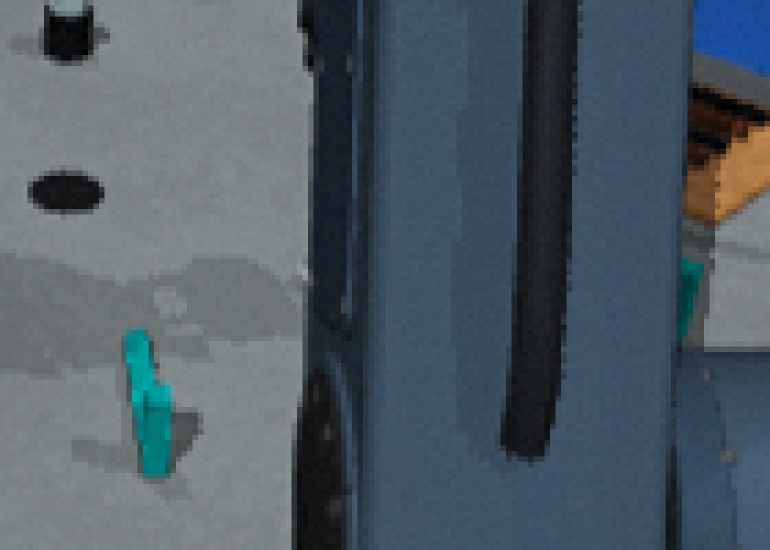

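The arm hides the bar in both views. The earlier network result and my fit agree to about 2 mm, and the opening leaves a wide margin, so I descend.

Call:
move_arm([
  [[0.07,-0.47,0.3],[0,0,0],0.3],
  [[0.06,-0.46,0.4],[0,0,0],0.3],
  [[0,0,0.5],[0,0,0],0.3],
  [[0,0,0.5],[0,0,0],0.3],
  [[0,0,0.5],[0,0,0],0.3],
  [[0,0,0.5],[0,0,0],0.3],
  [[0,0,0.4],[0,0,0],0.3],
  [[0,0,0.3],[0,0,0],0.3],
  [[0,0,0.3],[0,0,0],0.3],
  [[0,0,0.15],[0,0,0],0.3],
  [[0,0,0],[0,0,0],0.3],
  [[0,0,0],[0,0,0],0.3],
])

```text
time_s: 4.68
position: [0.4156, -0.22, 0.0141]
tcp_rot: [[0.892, -0.452, -0.0], [-0.452, -0.892, 0.0], [-0.0, -0.0, -1.0]]
force: [-0.5, -0.6, -0.7]
opening: 0.7
grasp_force: 0.0
```

Call:
move_arm([
  [[0,0,0],[0,0,0],0.7],
  [[0,0,0],[0,0,0],0.8],
  [[0,0,0],[0,0,0],0.9],
  [[0,0,0],[0,0,0],1],
  [[0,0,0],[0,0,0],1],
  [[0,0,0],[0,0,0],1],
  [[0,0,0],[0,0,0],1],
  [[0,0,0],[0,0,0],1],
  [[0,0,0],[0,0,0],1],
])

```text
time_s: 5.43
position: [0.4155, -0.2201, 0.0141]
tcp_rot: [[0.892, -0.452, 0.0], [-0.452, -0.892, -0.0], [0.0, 0.0, -1.0]]
force: [0.2, 0.4, 0.1]
opening: 0.157
grasp_force: 29.9
```

Call:
move_arm([
  [[0,0,-0.2],[0,0,0],1],
  [[0,0,-0.4],[0,0,0],1],
  [[0,0,-0.5],[0,0,0],1],
  [[0,0,-0.5],[0,0,0],1],
  [[0,0,-0.5],[0,0,0],1],
  [[0,0,-0.4],[0,0,0],1],
  [[0,0,0],[0,0,-0.0451],1],
  [[0,0,0],[0,0,-0.0451],1],
  [[0,0,0],[0,0,-0.0451],1],
  [[0,-0.3,0],[0,0,0],1],
  [[0,-0.6,0],[0,0,0],1],
  [[0,-0.8,0],[0,0,0],1],
  [[0,-0.8,0],[0,0,0],1],
  [[0,-0.8,0],[0,0,0],1],
  [[0,-0.8,0],[0,0,0],1],
  [[0,-0.8,0],[0,0,0],1],
  [[0,-0.8,0],[0,0,0],1],
  [[0,-0.8,0],[0,0,0],1],
  [[0,-0.8,0],[0,0,0],1],
  [[0,-0.8,0],[0,0,0],1],
])

```text
time_s: 7.1
position: [0.4596, 0.0208, 0.089]
tcp_rot: [[0.982, -0.188, -0.002], [-0.188, -0.982, 0.001], [-0.002, -0.0, -1.0]]
force: [0.1, 0.6, -2.7]
opening: 0.16
grasp_force: 29.9
```

Call:
move_arm([
  [[0,-0.8,0],[0,0,0],1],
  [[0,-0.8,0],[0,0,0],1],
  [[0,-0.6,0],[0,0,0],1],
  [[0,-0.4,0],[0,0,0],1],
  [[0,-0.2,0],[0,0,0],1],
  [[0,-0.1,0],[0,0,0],1],
  [[0,0,0],[0,0,0],1],
  [[0,0,0],[0,0,0],1],
])

```text
time_s: 7.77
position: [0.4762, 0.1041, 0.089]
tcp_rot: [[0.983, -0.186, -0.001], [-0.186, -0.983, -0.0], [-0.001, 0.0, -1.0]]
force: [-0.3, -0.6, -3.2]
opening: 0.158
grasp_force: 29.9
```

```bash
python3 - <<'E'
from h import *
np.set_printoptions(precision=4,suppress=True)
go([.4790,.1168,.05])
b=[]
for n in('top','side'):
    p=capture(n); np.save(n+'2.npy',p,allow_pickle=True)
    for l,z in(('bar_lug',.106),('bar_nose',.081),('slot_mouth',.021),('trough',.016)):
        for r in pinpoint(p,l)[:2]: print(n,l,np.array(r['xy'])*[512,384],round(r['confidence'],2),atz(p,r['xy'],z))
    im=p['img'][...,::-1]; c=proj(p,[.57,.1,.05]).astype(int); print(c)
    b.append(cv2.resize(im[c[1]-70:c[1]+50,c[0]-45:c[0]+45],None,fx=4.4,fy=4.4,interpolation=2))
cv2.imwrite('pics/c3.png',np.hstack(b))
E
```

```text
units [ 0.015 -0.435  1.299] pos [0.4762 0.1041 0.089 ] yaw -10.71 7.7667 [-0.32 -0.6  -3.15]
top bar_lug [421.2224 281.8176] 0.9 [ 0.3292 -0.3592  0.106 ]
top bar_lug [277.504  219.1872] 0.7 [ 0.4567 -0.0596  0.106 ]
top bar_nose [401.92   231.0144] 0.78 [ 0.4369 -0.3347  0.081 ]
top slot_mouth [214.1184 161.3952] 0.84 [0.6076 0.0918 0.021 ]
top trough [211.2   179.712] 0.97 [0.5626 0.0979 0.016 ]
[208 173]
side bar_lug [166.912  265.6896] 0.64 [0.4398 0.3567 0.106 ]
side bar_lug [289.1776 208.5888] 0.61 [0.3898 0.0157 0.106 ]
side bar_nose [221.9008 192.6912] 0.62 [0.5955 0.0728 0.081 ]
side bar_nose [286.72   192.6912] 0.42 [ 0.4652 -0.062   0.081 ]
side slot_mouth [214.9888 211.8144] 0.6 [0.6018 0.0978 0.021 ]
side trough [224.6144 223.4112] 0.61 [0.5461 0.1083 0.016 ]
[220 209]
```

View pics/c3.png

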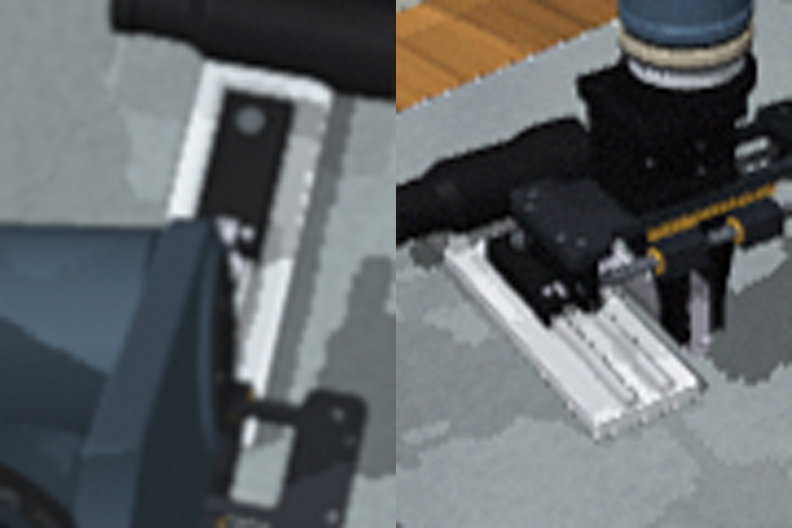

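Call:
move_arm([
  [[-0.08,-0.2,0],[0,0,0],1],
  [[-0.07,-0.23,0],[0,0,0],1],
  [[0,0,0.3],[0,0,0],1],
  [[0,0,0.4],[0,0,0],1],
  [[0,0,0.4],[0,0,0],1],
  [[0,0,0.3],[0,0,0],1],
  [[0,0,0.2],[0,0,0],1],
  [[0,0,0],[0,0,0],1],
  [[0,0,0],[0,0,0],1],
  [[0,0,0],[0,0,0],1],
])

```text
time_s: 9.1
position: [0.4749, 0.1179, 0.0412]
tcp_rot: [[0.983, -0.185, 0.001], [-0.185, -0.983, 0.0], [0.001, -0.0, -1.0]]
force: [0.9, -0.1, -2.1]
opening: 0.158
grasp_force: 29.9
```

```bash
python3 - <<'E'
from h import *
np.set_printoptions(precision=4,suppress=True)
u=np.array([.9828,-.1845])
go([*(np.array([.6068,.0928])-.135*u),.04])
p=capture('top');im=p['img'][...,::-1]
a=cv2.resize(im[120:225,175:255],None,fx=5,fy=5,interpolation=2)
# overlay expected bar outline top (z .036) and lug
s=read_state();R=np.array(s['tcp_rot']);o=np.array(s['position'])
p2=capture('side');im2=p2['img'][...,::-1]
b=cv2.resize(im2[170:275,190:260],None,fx=5,fy=5,interpolation=2)
cv2.imwrite('pics/c4.png',np.hstack([a,b]))
for q,x0,y0 in((p,175,120),(p2,190,170)):
  for n,l in(('nose',.12),('bk',0)):
    print(n,[(proj(q,o+R@[l,w,.0141-.01])-[x0,y0])*5 for w in(-.007,0,.007)])
E
```

```text
units [-0.023  0.011  0.04 ] pos [0.4749 0.1179 0.0412] yaw -10.66 9.1 [ 0.92 -0.08 -2.07]
nose [array([168.367 , 224.3309]), array([182.5924, 227.0985]), array([196.8269, 229.8679])]
bk [array([111.5635, 467.7454]), array([126.1375, 470.6653]), array([140.7211, 473.5871])]
nose [array([125.2239, 196.021 ]), array([135.8072, 191.988 ]), array([146.3261, 187.9796])]
bk [array([232.8045, 310.0967]), array([243.9107, 305.3522]), array([254.9436, 300.6388])]
```

View pics/c4.png

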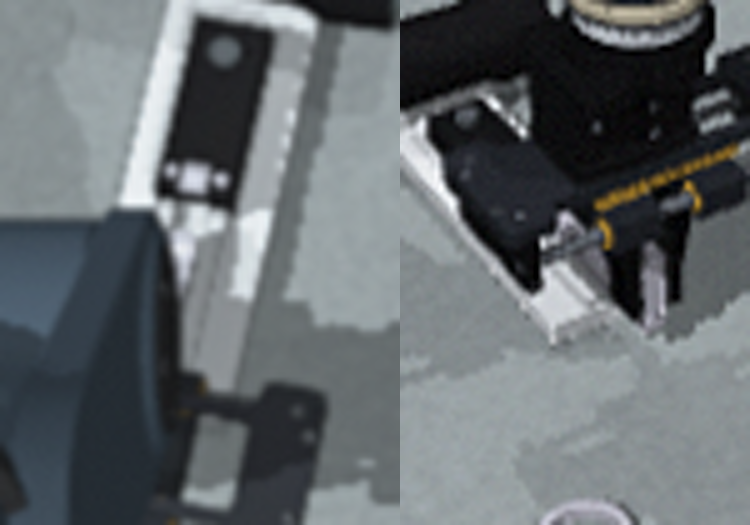

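The top view shows the nose tip at about (182,228), as predicted, and it lies between the rails in front of the block. I lower into the trough and centre by touch.

Call:
move_arm([
  [[0,0,0.1],[0,0,0],1],
  [[0,0,0.1],[0,0,0],1],
  [[0,0,0.08],[0,0,0],1],
  [[0,0,0],[0,0,0],1],
  [[0,0,0],[0,0,0],1],
])

```text
time_s: 9.62
position: [0.4744, 0.1178, 0.0325]
tcp_rot: [[0.983, -0.185, -0.0], [-0.185, -0.983, -0.0], [-0.0, 0.0, -1.0]]
force: [0.3, 0.6, -3.1]
opening: 0.157
grasp_force: 29.9
```

Call:
move_arm([
  [[0,0.05,0],[0,0,0],1],
  [[0,0.05,0],[0,0,0],1],
  [[0,0,0],[0,0,0],1],
  [[0,0,0],[0,0,0],1],
])

```text
time_s: 9.95
position: [0.4741, 0.1156, 0.0327]
tcp_rot: [[0.983, -0.185, 0.001], [-0.185, -0.983, 0.001], [0.0, -0.001, -1.0]]
force: [0.3, 4.9, -2.9]
opening: 0.159
grasp_force: 30.0
```

Call:
move_arm([
  [[0,-0.05,0],[0,0,0],1],
  [[0,-0.05,0],[0,0,0],1],
  [[0,-0.05,0],[0,0,0],1],
  [[0,-0.05,0],[0,0,0],1],
  [[0,0,0],[0,0,0],1],
  [[0,0,0],[0,0,0],1],
])

```text
time_s: 10.45
position: [0.4751, 0.1207, 0.0327]
tcp_rot: [[0.983, -0.185, 0.0], [-0.185, -0.983, -0.0], [0.0, 0.0, -1.0]]
force: [-0.3, -0.5, -1.6]
opening: 0.157
grasp_force: 30.0
```

Call:
move_arm([
  [[0,-0.04,0],[0,0,0],1],
  [[0,0,0],[0,0,0],1],
  [[0,0,0],[0,0,0],1],
])

```text
time_s: 10.7
position: [0.4752, 0.1212, 0.0327]
tcp_rot: [[0.983, -0.185, -0.001], [-0.185, -0.983, -0.001], [-0.0, 0.001, -1.0]]
force: [-0.6, -5.7, -1.3]
opening: 0.156
grasp_force: 30.0
```

Call:
move_arm([
  [[0,0.06,0],[0,0,0],1],
  [[0,0.06,0],[0,0,0],1],
  [[0,0,0.035],[0,0,0],1],
  [[0,0,0.035],[0,0,0],1],
  [[0,0,0],[0,0,0],1],
  [[0,0,0],[0,0,0],1],
])

```text
time_s: 11.2
position: [0.4746, 0.1186, 0.0304]
tcp_rot: [[0.983, -0.185, -0.0], [-0.185, -0.983, 0.0], [-0.0, -0.0, -1.0]]
force: [0.3, -0.5, -1.8]
opening: 0.157
grasp_force: 30.0
```

Call:
move_arm([
  [[0.06,0,0],[0,0,0],1],
  [[0.06,0,0],[0,0,0],1],
  [[0.06,0,0],[0,0,0],1],
  [[0.06,0,0],[0,0,0],1],
  [[0.06,0,0],[0,0,0],1],
  [[0.06,0,0],[0,0,0],1],
  [[0.06,0,0],[0,0,0],1],
  [[0.06,0,0],[0,0,0],1],
  [[0.06,0,0],[0,0,0],1],
  [[0.06,0,0],[0,0,0],1],
  [[0,0,0],[0,0,0],1],
])

```text
time_s: 12.12
position: [0.493, 0.115, 0.0306]
tcp_rot: [[0.983, -0.185, 0.001], [-0.185, -0.983, -0.0], [0.001, -0.0, -1.0]]
force: [-0.1, -0.4, -1.8]
opening: 0.161
grasp_force: 30.0
```

Call:
move_arm([
  [[0.03,0,0],[0,0,0],1],
  [[0.03,0,0],[0,0,0],1],
  [[0.03,0,0],[0,0,0],1],
  [[0.03,0,0],[0,0,0],1],
  [[0.03,0,0],[0,0,0],1],
  [[0,0,0],[0,0,0],1],
])

```text
time_s: 12.62
position: [0.497, 0.1142, 0.0305]
tcp_rot: [[0.983, -0.185, 0.0], [-0.185, -0.983, -0.0], [0.0, -0.0, -1.0]]
force: [-0.1, 0.1, -2.0]
opening: 0.158
grasp_force: 30.0
```

Call:
move_arm([
  [[0.025,0,0],[0,0,0],1],
  [[0.025,0,0],[0,0,0],1],
  [[0.025,0,0],[0,0,0],1],
  [[0.025,0,0],[0,0,0],1],
])

```text
time_s: 12.95
position: [0.4984, 0.1138, 0.0304]
tcp_rot: [[0.983, -0.185, -0.003], [-0.185, -0.983, 0.0], [-0.003, 0.0, -1.0]]
force: [-3.3, 1.0, -0.5]
opening: 0.164
grasp_force: 30.0
```

Call:
move_arm([
  [[0.025,0,0],[0,0,0],1],
  [[0.025,0,0],[0,0,0],1],
  [[0.025,0,0],[0,0,0],1],
])

```text
time_s: 13.2
position: [0.4989, 0.1136, 0.0303]
tcp_rot: [[0.983, -0.185, -0.006], [-0.185, -0.983, 0.0], [-0.006, 0.001, -1.0]]
force: [-7.1, 1.7, 2.0]
opening: 0.159
grasp_force: 30.0
```

Call:
move_arm([
  [[0.025,0,0],[0,0,0],1],
  [[0.025,0,0],[0,0,0],1],
  [[0.025,0,0],[0,0,0],1],
])

```text
time_s: 13.45
position: [0.4999, 0.1133, 0.0304]
tcp_rot: [[0.983, -0.185, -0.008], [-0.185, -0.983, 0.0], [-0.008, 0.001, -1.0]]
force: [-6.9, 0.6, 2.6]
opening: 0.159
grasp_force: 30.0
```

Call:
move_arm([
  [[0.025,0,0],[0,0,0],1],
  [[0.025,0,0],[0,0,0],1],
  [[0.025,0,0],[0,0,0],1],
])

```text
time_s: 13.7
position: [0.5038, 0.1127, 0.0304]
tcp_rot: [[0.983, -0.185, -0.005], [-0.185, -0.983, 0.0], [-0.005, 0.001, -1.0]]
force: [-3.9, 1.2, 1.0]
opening: 0.161
grasp_force: 30.0
```

Call:
move_arm([
  [[0.025,0,0],[0,0,0],1],
  [[0.025,0,0],[0,0,0],1],
  [[0.025,0,0],[0,0,0],1],
  [[0.025,0,0],[0,0,0],1],
])

```text
time_s: 14.03
position: [0.5068, 0.1121, 0.0304]
tcp_rot: [[0.983, -0.185, -0.005], [-0.185, -0.983, 0.0], [-0.005, 0.001, -1.0]]
force: [-5.0, 0.4, 0.7]
opening: 0.158
grasp_force: 30.0
```

Call:
move_arm([
  [[0.025,0,0],[0,0,0],1],
  [[0.025,0,0],[0,0,0],1],
  [[0.025,0,0],[0,0,0],1],
  [[0.025,0,0],[0,0,0],1],
])

```text
time_s: 14.37
position: [0.5096, 0.1116, 0.0303]
tcp_rot: [[0.983, -0.185, -0.005], [-0.185, -0.983, 0.0], [-0.005, 0.001, -1.0]]
force: [-7.0, 0.3, 0.2]
opening: 0.16
grasp_force: 30.0
```

Call:
move_arm([
  [[0.025,0,0],[0,0,0],1],
  [[0.025,0,0],[0,0,0],1],
])

```text
time_s: 14.53
position: [0.5113, 0.1113, 0.0304]
tcp_rot: [[0.983, -0.185, -0.005], [-0.185, -0.983, 0.0], [-0.005, 0.001, -1.0]]
force: [-5.7, 1.3, -0.1]
opening: 0.158
grasp_force: 30.0
```

Call:
move_arm([
  [[0.025,0,0],[0,0,0],1],
  [[0.025,0,0],[0,0,0],1],
])

```text
time_s: 14.7
position: [0.5126, 0.111, 0.0303]
tcp_rot: [[0.983, -0.185, -0.005], [-0.185, -0.983, 0.0], [-0.005, 0.001, -1.0]]
force: [-6.9, 1.1, 1.0]
opening: 0.156
grasp_force: 30.0
```

Call:
move_arm([
  [[0.025,0,0],[0,0,0],1],
  [[0.025,0,0],[0,0,0],1],
  [[0.025,0,0],[0,0,0],1],
])

```text
time_s: 14.95
position: [0.5149, 0.1106, 0.0303]
tcp_rot: [[0.983, -0.185, -0.005], [-0.185, -0.983, 0.0], [-0.005, 0.001, -1.0]]
force: [-5.8, 1.2, 0.4]
opening: 0.156
grasp_force: 30.0
```

Call:
move_arm([
  [[0.025,0,0],[0,0,0],1],
  [[0.025,0,0],[0,0,0],1],
  [[0.025,0,0],[0,0,0],1],
])

```text
time_s: 15.2
position: [0.5172, 0.1102, 0.0303]
tcp_rot: [[0.983, -0.185, -0.005], [-0.185, -0.983, 0.0], [-0.005, 0.001, -1.0]]
force: [-5.2, 0.7, 0.3]
opening: 0.161
grasp_force: 30.0
```

Call:
move_arm([
  [[0.025,0,0],[0,0,0],1],
  [[0.025,0,0],[0,0,0],1],
  [[0.025,0,0],[0,0,0],1],
  [[0.025,0,0],[0,0,0],1],
])

```text
time_s: 15.53
position: [0.5201, 0.1096, 0.0303]
tcp_rot: [[0.983, -0.185, -0.005], [-0.185, -0.983, 0.0], [-0.005, 0.001, -1.0]]
force: [-5.1, 1.4, 1.4]
opening: 0.157
grasp_force: 30.0
```

Call:
move_arm([
  [[0.025,0,0],[0,0,0],1],
  [[0.025,0,0],[0,0,0],1],
  [[0.025,0,0],[0,0,0],1],
])

```text
time_s: 15.78
position: [0.5224, 0.1092, 0.0303]
tcp_rot: [[0.983, -0.185, -0.005], [-0.185, -0.983, 0.0], [-0.005, 0.001, -1.0]]
force: [-5.4, 0.8, 0.4]
opening: 0.16
grasp_force: 30.0
```

Call:
move_arm([
  [[0.025,0,0],[0,0,0],1],
  [[0.025,0,0],[0,0,0],1],
  [[0.025,0,0],[0,0,0],1],
  [[0.025,0,0],[0,0,0],1],
])

```text
time_s: 16.12
position: [0.5253, 0.1087, 0.0303]
tcp_rot: [[0.983, -0.185, -0.005], [-0.185, -0.983, 0.0], [-0.005, 0.001, -1.0]]
force: [-4.9, 0.2, 0.5]
opening: 0.157
grasp_force: 30.0
```

Call:
move_arm([
  [[0.025,0,0],[0,0,0],1],
  [[0.025,0,0],[0,0,0],1],
  [[0.025,0,0],[0,0,0],1],
])

```text
time_s: 16.37
position: [0.5276, 0.1082, 0.0303]
tcp_rot: [[0.983, -0.185, -0.005], [-0.185, -0.983, 0.0], [-0.005, 0.001, -1.0]]
force: [-3.8, 1.8, 0.1]
opening: 0.159
grasp_force: 30.0
```

Call:
move_arm([
  [[0.025,0,0],[0,0,0],1],
  [[0.025,0,0],[0,0,0],1],
  [[0.025,0,0],[0,0,0],1],
  [[0.025,0,0],[0,0,0],1],
])

```text
time_s: 16.7
position: [0.5303, 0.1077, 0.0303]
tcp_rot: [[0.983, -0.185, -0.005], [-0.185, -0.983, 0.0], [-0.005, 0.001, -1.0]]
force: [-6.5, 1.3, 1.0]
opening: 0.159
grasp_force: 30.0
```

Call:
move_arm([
  [[0.025,0,0],[0,0,0],1],
  [[0.025,0,0],[0,0,0],1],
  [[0.025,0,0],[0,0,0],1],
])

```text
time_s: 16.95
position: [0.5307, 0.1075, 0.0302]
tcp_rot: [[0.983, -0.185, -0.009], [-0.185, -0.983, 0.0], [-0.009, 0.001, -1.0]]
force: [-9.6, 1.5, 3.4]
opening: 0.159
grasp_force: 30.0
```

Contact: the motion has stalled and the push is up about 4 N over a drag of roughly 5.6 N. From here I press in small steps.

Call:
move_arm([
  [[0.012,0,0],[0,0,0],1],
  [[0.012,0,0],[0,0,0],1],
  [[0,0,0],[0,0,0],1],
])

```text
time_s: 17.2
position: [0.5308, 0.1075, 0.0302]
tcp_rot: [[0.983, -0.185, -0.01], [-0.185, -0.983, 0.001], [-0.01, 0.001, -1.0]]
force: [-8.8, 1.5, 3.5]
opening: 0.16
grasp_force: 30.0
```

Call:
move_arm([
  [[0,0,0],[0,0,0],1],
])

```text
time_s: 17.28
position: [0.5308, 0.1075, 0.0302]
tcp_rot: [[0.983, -0.185, -0.01], [-0.185, -0.983, 0.001], [-0.01, 0.001, -1.0]]
force: [-8.8, 1.9, 2.7]
opening: 0.163
grasp_force: 30.0
```

Call:
move_arm([
  [[0,0,0],[0,0,0],1],
])

```text
time_s: 17.37
position: [0.5308, 0.1075, 0.0302]
tcp_rot: [[0.983, -0.185, -0.01], [-0.185, -0.983, 0.001], [-0.01, 0.001, -1.0]]
force: [-8.9, 1.1, 3.7]
opening: 0.157
grasp_force: 30.0
```

Call:
move_arm([
  [[0.015,0,0],[0,0,0],1],
  [[0.015,0,0],[0,0,0],1],
  [[0.015,0,0],[0,0,0],1],
  [[0,0,0],[0,0,0],1],
])

```text
time_s: 17.7
position: [0.531, 0.1074, 0.0301]
tcp_rot: [[0.983, -0.185, -0.012], [-0.185, -0.983, 0.001], [-0.012, 0.002, -1.0]]
force: [-11.7, 1.7, 5.7]
opening: 0.158
grasp_force: 30.0
```

Call:
move_arm([
  [[0,0,0],[0,0,0],1],
])

```text
time_s: 17.78
position: [0.5309, 0.1074, 0.0301]
tcp_rot: [[0.983, -0.185, -0.012], [-0.185, -0.983, 0.001], [-0.012, 0.002, -1.0]]
force: [-10.9, 1.6, 6.1]
opening: 0.159
grasp_force: 30.0
```

Call:
move_arm([
  [[0,0,0],[0,0,0],1],
])

```text
time_s: 17.87
position: [0.5309, 0.1074, 0.0301]
tcp_rot: [[0.983, -0.185, -0.012], [-0.185, -0.983, 0.001], [-0.012, 0.002, -1.0]]
force: [-10.8, 1.9, 5.1]
opening: 0.158
grasp_force: 30.0
```

Call:
move_arm([
  [[0.015,0,0],[0,0,0],1],
  [[0.015,0,0],[0,0,0],1],
  [[0.015,0,0],[0,0,0],1],
  [[0,0,0],[0,0,0],1],
])

```text
time_s: 18.2
position: [0.5311, 0.1074, 0.0301]
tcp_rot: [[0.983, -0.185, -0.015], [-0.185, -0.983, 0.001], [-0.015, 0.002, -1.0]]
force: [-12.5, 3.2, 7.4]
opening: 0.162
grasp_force: 30.0
```

Call:
move_arm([
  [[0,0,0],[0,0,0],1],
])

```text
time_s: 18.28
position: [0.5312, 0.1073, 0.0301]
tcp_rot: [[0.983, -0.185, -0.015], [-0.185, -0.983, 0.001], [-0.014, 0.002, -1.0]]
force: [-12.9, 2.3, 7.1]
opening: 0.156
grasp_force: 30.0
```

Call:
move_arm([
  [[0,0,0],[0,0,0],1],
])

```text
time_s: 18.37
position: [0.5312, 0.1073, 0.0301]
tcp_rot: [[0.983, -0.185, -0.015], [-0.185, -0.983, 0.001], [-0.014, 0.002, -1.0]]
force: [-11.2, 2.5, 7.0]
opening: 0.161
grasp_force: 30.0
```

Call:
move_arm([
  [[0.015,0,0],[0,0,0],1],
  [[0.012,0,0],[0,0,0],1],
  [[0,0,0],[0,0,0],1],
  [[0,0,0],[0,0,0],1],
  [[0,0,0],[0,0,0],1],
])

```text
time_s: 18.78
position: [0.5313, 0.1073, 0.0301]
tcp_rot: [[0.983, -0.185, -0.016], [-0.185, -0.983, 0.001], [-0.016, 0.002, -1.0]]
force: [-12.4, 2.5, 6.9]
opening: 0.159
grasp_force: 30.0
```

Call:
move_arm([
  [[0,0,0],[0,0,0],1],
  [[0,0,0],[0,0,0],1],
])

```text
time_s: 18.95
position: [0.5313, 0.1073, 0.0301]
tcp_rot: [[0.983, -0.185, -0.016], [-0.185, -0.983, 0.001], [-0.016, 0.002, -1.0]]
force: [-12.7, 3.2, 7.9]
opening: 0.158
grasp_force: 30.0
```

Call:
move_arm([
  [[0,0,0],[0,0,0],1],
  [[0,0,0],[0,0,0],1],
])

```text
time_s: 19.12
position: [0.5313, 0.1073, 0.0301]
tcp_rot: [[0.983, -0.185, -0.016], [-0.185, -0.983, 0.001], [-0.016, 0.002, -1.0]]
force: [-12.4, 3.0, 7.7]
opening: 0.156
grasp_force: 30.0
```

Call:
move_arm([
  [[-0.03,0,0],[0,0,0],1],
  [[-0.03,0,0],[0,0,0],1],
  [[-0.03,0,0],[0,0,0],1],
  [[0,0,0],[0,0,0],1],
  [[0,0,0],[0,0,0],1],
])

```text
time_s: 19.53
position: [0.5314, 0.1073, 0.0302]
tcp_rot: [[0.983, -0.185, -0.011], [-0.185, -0.983, 0.0], [-0.01, 0.002, -1.0]]
force: [-8.3, 1.2, 4.8]
opening: 0.161
grasp_force: 30.0
```

Call:
move_arm([
  [[-0.03,0,0],[0,0,0],1],
  [[-0.03,0,0],[0,0,0],1],
  [[-0.01,0,0],[0,0,0],1],
  [[0,0,0],[0,0,0],1],
  [[0,0,0],[0,0,0],1],
])

```text
time_s: 19.95
position: [0.5314, 0.1073, 0.0301]
tcp_rot: [[0.983, -0.185, -0.007], [-0.185, -0.983, 0.0], [-0.006, 0.001, -1.0]]
force: [-5.7, 0.7, 0.9]
opening: 0.159
grasp_force: 30.0
```

Balanced, with position unchanged, so I open now.

Call:
move_arm([
  [[0,0,0],[0,0,0],0.78],
  [[0,0,0],[0,0,0],0.72],
  [[0,0,0],[0,0,0],0.65],
  [[0,0,0],[0,0,0],0.6],
  [[0,0,0],[0,0,0],0.6],
  [[0,0,0],[0,0,0],0.6],
  [[0,0,0],[0,0,0],0.6],
])

```text
time_s: 20.53
position: [0.5349, 0.1071, 0.0306]
tcp_rot: [[0.983, -0.185, 0.001], [-0.185, -0.983, -0.0], [0.001, -0.0, -1.0]]
force: [-0.2, 0.3, -0.9]
opening: 0.4
grasp_force: 0.0
```

Call:
move_arm([
  [[0,0,-0.1],[0,0,0],0.5],
  [[0,0,-0.3],[0,0,0],0.5],
  [[0,0,-0.5],[0,0,0],0.5],
  [[0,0,-0.6],[0,0,0],0.5],
  [[0,0,-0.6],[0,0,0],0.5],
  [[0,0,-0.6],[0,0,0],0.5],
  [[0,0,-0.6],[0,0,0],0.5],
  [[0,0,-0.5],[0,0,0],0.5],
  [[0,0,-0.3],[0,0,0],0.5],
  [[0,0,0],[0,0,0],0.5],
  [[0,0,0],[0,0,0],0.5],
])

```text
time_s: 21.45
position: [0.5346, 0.1072, 0.1541]
tcp_rot: [[0.983, -0.185, 0.001], [-0.185, -0.983, 0.0], [0.001, -0.0, -1.0]]
force: [-0.4, -0.1, 0.5]
opening: 0.501
grasp_force: 0.0
```

```bash
python3 - <<'E'
from h import *
p2=capture('side');im2=p2['img'][...,::-1];print(read_state()['position'],read_state()['time_s'])
cv2.imwrite('pics/c5.png',cv2.resize(im2[150:270,150:290],None,fx=5,fy=5,interpolation=2))
E
```

```text
[0.53404589 0.1071502  0.15328023] 21.5
```

View pics/c5.png

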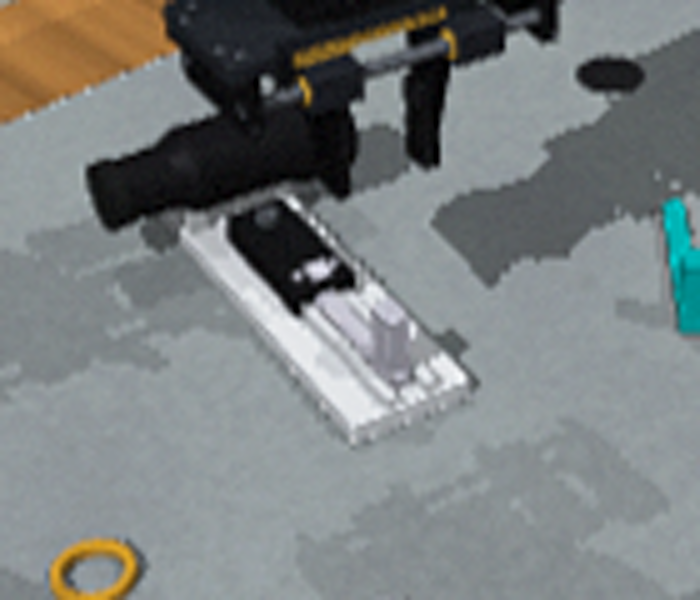

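The bar (lug at about (390,340) in the crop) lies straight and level in the trough with its nose in the slot. The gripper is clear.

```bash
python3 -c "
from rig import *
print(hand_in())"
```

```text
the job is handed in; nothing more can be done
None
```

I slid the steel bar nose first into the slot until it met the hidden stop, pressed to about 13 N total (roughly 7 N over drag), then released it and handed the job in. The last picture shows the bar straight and level in the trough with the gripper clear; the hand-in gave no verdict.

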